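# Spin the first-aid carousel and brake it at the pointer

### The job

Flick the first-aid carousel round with a fingertip so that it spins freely by itself and its rim tab, the one in line with the tall bottle, passes the stand's arrow at least once. Let the tab come round to the arrow again on its own and brake the carousel right there by pressing a fingertip on it, so that it stops with the tab lined up with the arrow; do not push it slowly into place. Finish while still holding the carousel still with the fingertip, and leave everything else on the table where it stands.

Things in the scene. Friction and masses are not known exactly. Their poses are not given: they have to be found in the camera images.
- stand: Fixed dark steel stand of the carousel. Origin: centre of its foot on the table, on the carousel's vertical axis; z up, x towards the arrow. Foot 170 mm across; a flat steel arrow, 30 mm wide, its top 46 mm above the table, lies outside the rim and points inwards, from 151 to 187 mm from the axis.
- carousel: White plastic disc, 260 mm across, 12 mm thick, 0.5 to 1 kg, turning freely both ways without end about the stand's vertical axis; after a brisk flick (2 to 4 rad/s) it coasts 15 to 30 s, slowing roughly exponentially (time constant 4 to 9 s). Origin on the axis at the disc's underside, 34 mm above the table; its flat top is at 46 mm. Its x axis points through the tall bottle to the tab.
- hub (a point): On the axis, on the disc's flat top (46 mm above the table), turning with the carousel. Four upright white walls, 4 mm thick, rising 30 mm above the disc, run from 12 to 90 mm from the axis at 45, 135, 225 and 315 degrees from the carousel's x axis; a fingertip can push them sideways. Beyond 90 mm the disc is bare and flat: room to brake from above. Central post 28 mm across, 36 mm high.
- bottle (a point): Centre of the tall amber bottle's foot (32 mm across, 57 mm high), 46 mm from the axis on the carousel's +x, fixed to the disc. Likewise fixed, each 46 mm from the axis between two walls: a carton 26 x 34 x 22 mm high on +y, a squat jar 38 mm across, 27 mm high on -x, a paper tape roll 38 mm across, 16 mm high on -y.
- tab (a point): Point on the carousel's rim at its tab: 130 mm from the axis, at the height of the disc's flat top (46 mm above the table). The tab is a flat white tongue, 16 mm wide, standing 15 mm out from the rim, in line with the tall bottle.
- stop (a point): Point on the stand where tab lies when the tab is exactly lined up with the arrow: 130 mm from the axis towards the arrow, 46 mm above the table.
- tape_roll: Bystander: white plastic ring, 64 mm across, hole 38 mm, 24 mm high, loose beside the carousel. Origin under its centre.
- dressing_box: Bystander: white carton 60 x 45 x 32 mm high, loose beside the carousel. Origin under its centre.
- saline: Bystander: upright clear bottle 52 mm across, 130 mm high, beyond the carousel. Origin under its centre.
- ointment_jar: Bystander: white jar 60 mm across, 50 mm high, beyond the carousel. Origin under its centre.
- mug: Bystander: white mug 76 mm across, 85 mm high, on the left. Origin under its centre.
- glove_box: Bystander: cardboard box 120 x 220 x 70 mm high, on the right. Origin under its centre.
- spray: Bystander: white bottle 44 mm across, 120 mm high, on the right, near. Origin under its centre.

How it is judged:
By the outcome, as a careful person would: the job done as asked, in the order asked, and still so for the second after the job is handed in, while the arm keeps its last pose, push and grip.
It also fails if it takes over 64 s, if anything falls off the work surface, if the arm or the gripper's body presses on something with over 40 N, if the wrist force passes 120 N, or if a joint passes its speed limit or range.

### The arm

A 6-joint arm with a two-finger parallel gripper is mounted at the origin on the work surface. World frame = base frame: x ahead of the robot, y to its left, z up, the work surface at z = 0. Lengths are in m, angles in degrees, forces in N, time in s.
With the tool pointing down it reaches from about 0.4 to 0.825 m from the base axis. Payload 7 kg.
Tool frame: the origin (TCP) lies at the centre of the arm's flange, where the gripper is bolted on; the fingertips stand 178 mm ahead of it and the grasp point (between the pads) lies 159 mm ahead of it; x points along the fingers, y is the direction in which the jaws open and shut, and the axes are right-handed (so a half turn about x gives the same grasp; the last joint's range is limited). The gripper opens to 88 mm and grips with 3 to 60 N. Pads are 19 mm wide; open, the fingers measure 130 mm over their backs; the gripper's body (78 mm by 193 mm) begins 47 mm behind the grasp point.
Start: joints at [81.939, 20.546, 0.682, 0, -70.136, -16.507], TCP at [0.281, 0.614, 0.405] pointing down, gripper open.
Joint ranges: [-176.03, 176.03], [-82.01, 121.73], [-58.28, 71.71], [-173.87, 95.51], [-174.79, -0.11], [-173.66, 173.66]. Speed limits (degrees/s): [136.94, 136.94, 172.46, 180, 180, 180].

### API

Orientations are given as [roll, pitch, yaw] about the fixed x, y, z axes, in that order (R = Rz(yaw) Ry(pitch) Rx(roll)).
In Python, from plant import ctrl gives the robot as it stands. The module is installed in compiled form; this text tells all that it offers.
- The arm moves only by the shell command python3 -m inch 'ROWS'. ROWS is JSON, one flat list of numbers, 7 for each row, row after row: the shift along the tool's x, y, z in m, then the turn, a rotation vector about the tool's x, y, z in degrees, then the finger opening in m, from 0 to 0.0876. In form: [dx, dy, dz, rx, ry, rz, hand, dx, dy, dz, rx, ry, rz, hand, ...]. A call has 1 to 20 rows; each row shifts and turns the pose as measured when the row begins, along the tool's axes as they then stand; what a row does not reach is not made up. A row lasts 1/8 s, in which the tool goes at most 62.5 mm and 10.7 degrees, less where a joint would pass 70% of its speed; a pose out of reach is approached as far as the arm can. A call with a gripper value outside its range is refused whole. The fingers move at their own pace and stop on an object; the grip force is fixed at half the most. Time passes only in rows, so rows that do not move let the fingers close. It gives the time, the measured TCP pose, the force and the opening at its end, in the units of the state.
- ctrl.get_obs(): the state, without advancing time (a new reading comes with each control period).
- ctrl.snapshot(name): name is "scene" or "top"; returns a dict with "color" (400x640x3 uint8, red, green, blue), "depth" (400x640 float32, m along the optical axis (not along the pixel's ray), 0 where there is no reading), "K" (3x3 intrinsics, pixels), "position" and "attitude" of the camera in the world. Camera axes: x right, y up, looking along -z (the intrinsics and any distortion apply to the point x, -y, -z); pixel columns grow to the right and rows downward; lengths in m; the calibration is good to about 2 mm. A picture is of the moment at which its call begins.
- ctrl.close_job(): hands the job in, once; it reports no verdict.
The state is a dict: "clock": time; "joint_pos": joint angles; "qvel": joint speeds; "tau": joint torques, N m; "tool_pos": TCP position; "orientation": TCP orientation; "force": force on the tool from outside, world axes, zero at the start; "moment": the same for the moment, N m; "opening": finger opening in m.
Only numpy, scipy, OpenCV 4.12 (cv2) and the standard library are available. Lean on these libraries where they do the work, as an engineer would, in place of code of your own. Each camera call takes 0.05 s, during which the arm holds its last target.

## Working session

There is one attempt and no reset: what is moved stays moved. The work goes in short steps, Python scripts to look and compute and a shell command to move; the robot and the scene stay as the last step left them, time stands still between calls to the robot, and variables do not carry over. Pictures are saved under pics/ and viewed, and the job is handed in when it is done.

```bash
mkdir -p pics; ls
python3 - <<'E'
from plant import ctrl
import cv2,numpy as np
print(ctrl.get_obs())
for n in("scene","top"):
    s=ctrl.snapshot(n); cv2.imwrite(f"pics/{n}0.png",s["color"][:,:,::-1]); np.savez(f"{n}0.npz",**s); print(n,s["K"],s["position"],s["attitude"])
E
```

```text
pics
{'clock': 0.0, 'joint_pos': array([ 8.19405099e+01,  2.05913852e+01,  6.35892138e-01, -1.95623084e-02,
       -7.01353610e+01, -1.65062196e+01]), 'qvel': array([-0.01328065,  0.04524868, -0.02918696, -0.06113674, -0.03017395,
       -0.03907404]), 'tau': array([ 5.09600013e-04, -5.82728112e+01,  2.93059874e+01,  6.99730039e+00,
        6.95429437e-03, -1.84238720e-04]), 'tool_pos': array([0.28055339, 0.61373633, 0.40374086]), 'orientation': array([  95.06492844,   89.90730283, -109.5074431 ]), 'force': array([-0.04043734,  0.56559686,  0.41902053]), 'moment': array([ 0.00557696, -0.03026206, -0.05312839]), 'opening': 0.0878181697288631}
scene [[363.41984298   0.         317.36687313]
 [  0.         363.41984298 198.99791804]
 [  0.           0.           1.        ]] [0.98577895 0.53435437 0.96345108] [ 36.61634142   0.69269081 141.89530947]
top [[377.82582985   0.         324.8229774 ]
 [  0.         377.82582985 194.33393495]
 [  0.           0.           1.        ]] [0.33599655 0.00897282 1.32804731] [ 10.36941826  -1.26311446 -90.44710174]
```

View pics/scene0.png

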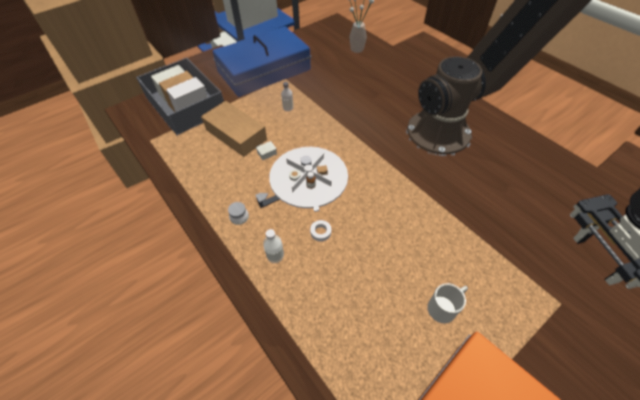

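View pics/top0.png

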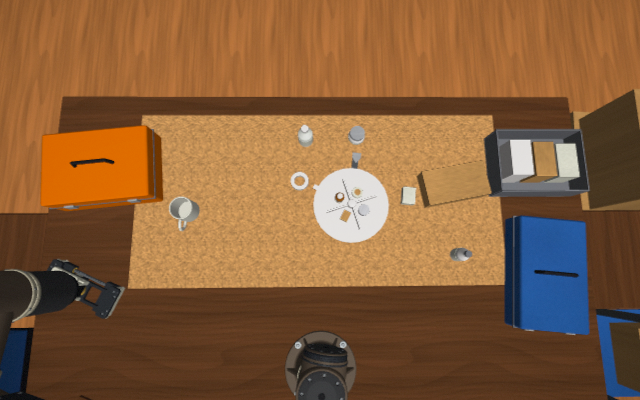

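```bash
cat > h.py <<'E'
import numpy as np,cv2
from scipy.spatial.transform import Rotation as R
def cam(s):
    return np.array(s["K"]),np.array(s["position"]),R.from_euler('xyz',s["attitude"],degrees=True).as_matrix()
def proj(s,P):
    K,p,A=cam(s); c=(np.atleast_2d(P)-p)@A; c=c*[1,-1,-1]; q=c@K.T; return q[:,:2]/q[:,2:]
def cloud(s):
    K,p,A=cam(s); d=np.array(s["depth"]); v,u=np.mgrid[:d.shape[0],:d.shape[1]]
    c=np.stack([(u-K[0,2])/K[0,0]*d,-(v-K[1,2])/K[1,1]*d,-d],-1); return c@A.T+p
def rect(s,cx,cy,half,z,n=560):
    # up=+x, left=+y
    g=np.linspace(half,-half,n); X,Y=np.meshgrid(cx+g,cy+g,indexing='ij')
    uv=proj(s,np.stack([X.ravel(),Y.ravel(),np.full(X.size,z)],1)).astype(np.float32).reshape(n,n,2)
    return cv2.remap(np.array(s["color"]),uv[...,0],uv[...,1],cv2.INTER_CUBIC)
E
python3 - <<'E'
from h import *
s=dict(np.load("top0.npz")); t=dict(np.load("scene0.npz"))
for n,s_ in(("top",s),("scene",t)):
    P=cloud(s_); m=(abs(P[...,2]-.046)<.006)&(s_["depth"]>0)&(P[...,0]>.3)&(P[...,0]<.75)&(abs(P[...,1]+.08)<.2)
    q=P[m]; (cx,cy),r=cv2.minEnclosingCircle(q[:,:2].astype(np.float32)); print(n,len(q),q.mean(0),np.median(q,0),cx,cy,r)
    col=s_["color"].astype(int)
    w=m&(col.min(-1)>170); q=P[w]; print(q.mean(0),len(q))
    a=np.c_[2*q[:,:2],np.ones(len(q))]
P=cloud(s)
print(P[205,351],P[160,355],P[187,316])
im=np.hstack([rect(s,.52,-.09,.2,.046,400),rect(t,.52,-.09,.2,.046,400)])
cv2.imwrite("pics/r0.png",im[:,:,::-1])
E
```

```text
top 3707 [ 0.53580807 -0.10803255  0.04477842] [ 0.53346287 -0.10882076  0.0446415 ] 0.5645290017127991 -0.11194309592247009 0.15893056988716125
[ 0.53301039 -0.10864167  0.04478337] 3586
scene 2944 [ 0.54777152 -0.09609842  0.04719262] [ 0.55741261 -0.08808935  0.047197  ] 0.5632747411727905 -0.1101316288113594 0.15848952531814575
[ 0.5436167  -0.09561335  0.04722711] 2707
[ 0.52701299 -0.10732815  0.08370808] [ 0.69229962 -0.12802852  0.04746464] [0.59729169 0.00921695 0.04129344]
```

View pics/r0.png

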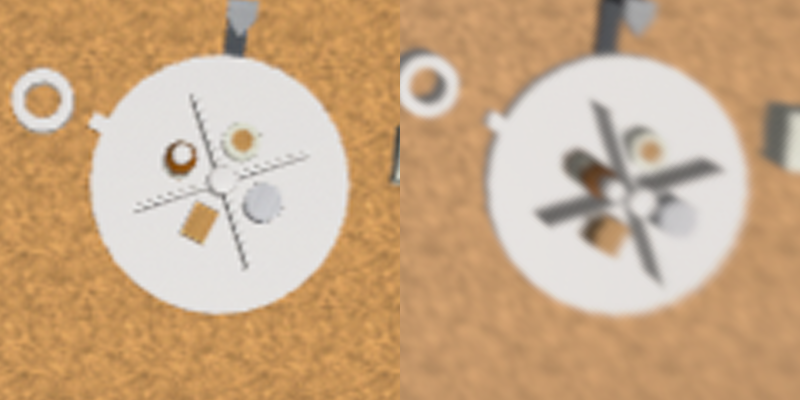

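```bash
cat >> h.py <<'E'
def disc_fit(s,c0=(.5355,-.109),z=.046):
    # radial edge search for the white disc rim (robust circle fit of rectified picture)
    im=rect(s,c0[0],c0[1],.2,z,800).astype(float); sat=(im[...,0]-im[...,2]); 
    pol=cv2.warpPolar(sat.astype(np.float32),(400,720),(399.5,399.5),400,cv2.WARP_POLAR_LINEAR)
    pts=[]
    for i in range(720):
        row=cv2.GaussianBlur(pol[i:i+1,:],(9,1),0)[0]; k=np.where((row[230:300]>50))[0]
        if len(k):
            r=(230+k[0])*.5e-3; th=np.radians(i*.5); # image x right=-y ; image y down=-x
            pts.append((c0[0]-r*np.sin(th),c0[1]-r*np.cos(th),r))
    pts=np.array(pts)
    from scipy.optimize import least_squares
    f=least_squares(lambda p:np.hypot(pts[:,0]-p[0],pts[:,1]-p[1])-p[2],[c0[0],c0[1],.13],loss='soft_l1',f_scale=.001)
    return f.x,len(pts)
E
python3 - <<'E'
from h import *
s=dict(np.load("top0.npz")); t=dict(np.load("scene0.npz"))
print(disc_fit(s),disc_fit(t))
a=rect(s,.5355,-.1095,.2,.046,800)[:400]; 
cv2.imwrite("pics/r1.png",a[:,:,::-1])
a=rect(t,.5355,-.1095,.2,.046,800)[:400]; 
cv2.imwrite("pics/r2.png",a[:,:,::-1])
from plant import ctrl
o=ctrl.get_obs(); print(R.from_euler('xyz',o['orientation'],degrees=True).as_matrix().round(3))
E
```

```text
(array([ 0.53555219, -0.10954375,  0.12956432]), 704) (array([ 0.53627243, -0.10594559,  0.13223361]), 692)
[[-0.    -0.416 -0.909]
 [-0.001 -0.909  0.416]
 [-1.     0.001 -0.   ]]
```

View pics/r1.png

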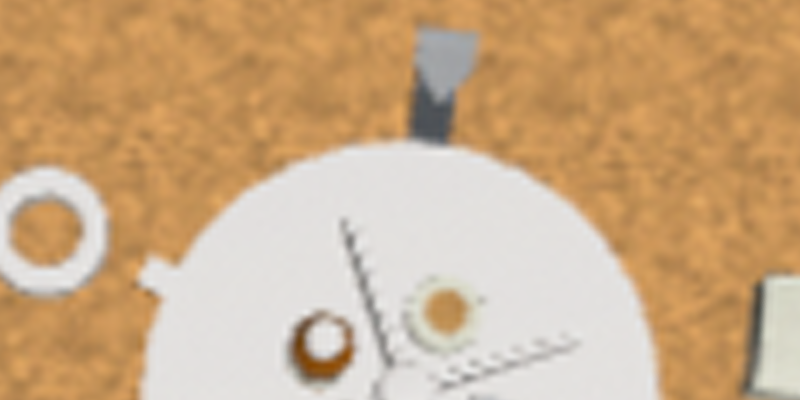

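View pics/r2.png

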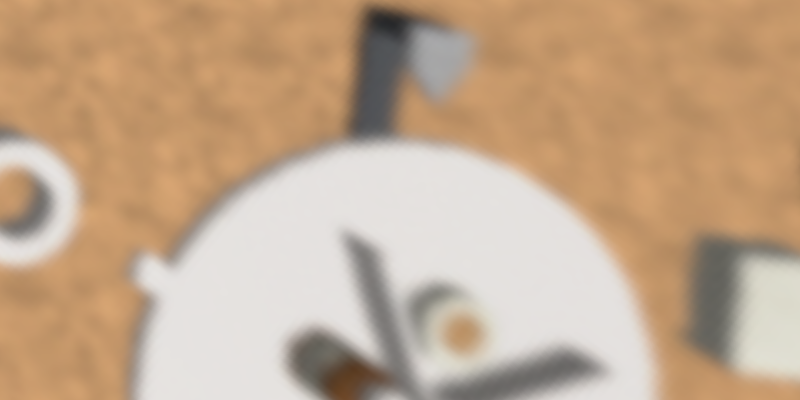

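```bash
python3 -m inch '[0,0,0,10,0,0,0, 0,0,0,10,0,0,0, 0,0,0,10,0,0,0, 0,0,0,10,0,0,0, 0,0,0,10,0,0,0, 0,0,0,10,0,0,0, 0,0,0,5.4,0,0,0]'
cat > st.py <<'E'
from h import *
from plant import ctrl
o=ctrl.get_obs(); M=R.from_euler('xyz',o['orientation'],degrees=True).as_matrix()
print(round(o['clock'],3),'p',o['tool_pos'].round(4),'tipz',round(o['tool_pos'][2]-.178,4),'y',M[:,1].round(3),'x',M[:,0].round(3),'F',o['force'].round(1),'q',o['joint_pos'].round(1),'op',round(o['opening'],4))
E
python3 st.py
```

```text
clock: 0.98
tool_pos: [0.2802, 0.6131, 0.3997]
orientation: [162.7, 89.5, -109.5]
force: [0.5, -0.2, -0.3]
opening: 0.0231
0.975 p [0.2802 0.6131 0.3997] tipz 0.2217 y [-0.999  0.037  0.003] x [-0.003 -0.008 -1.   ] F [ 0.5 -0.2 -0.3] q [ 81.9  20.8   0.4  -0.1 -70.1 -84. ] op 0.0231
```

```bash
python3 -m inch '[-0.0006,-0.021,-0.045,-2.1,0,0,0, -0.0006,-0.021,-0.045,0,0,0,0, -0.0006,-0.021,-0.045,0,0,0,0, -0.0006,-0.021,-0.045,0,0,0,0, -0.0006,-0.021,-0.045,0,0,0,0, -0.0006,-0.021,-0.045,0,0,0,0, -0.0006,-0.021,-0.045,0,0,0,0, -0.0006,-0.021,-0.045,0,0,0,0]'; python3 st.py
```

```text
clock: 1.98
tool_pos: [0.4486, 0.2436, 0.404]
orientation: [158.4, 89.1, -111.4]
force: [1.6, -0.1, -0.2]
opening: 0.0006
1.975 p [0.4486 0.2436 0.404 ] tipz 0.226 y [-1.    -0.004  0.005] x [-0.005 -0.014 -1.   ] F [ 1.6 -0.1 -0.2] q [ 50.7   5.2 -19.7   0.3 -66.  -50.6] op 0.0006
```

```bash
python3 -m inch '[0,0,-0.046,0,0,0,0, 0,0,-0.046,0,0,0,0, 0,0,-0.046,0,0,0,0, 0,0,-0.046,0,0,0,0, 0.015,0,-0.046,0,0,0,0, 0.02,0,-0.046,0,0,0,0, 0.02,0,-0.046,0,0,0,0, 0.02,0,-0.046,0,0,0,0,0.02,0,-0.046,0,0,0,0,0,0,0,0,0,0,0]'; python3 st.py
python3 - <<'E'
from h import *
from plant import ctrl
for n in("scene","top"):
    s=ctrl.snapshot(n); cv2.imwrite(f"pics/{n}1.png",s["color"][100:300,180:500,::-1].repeat(2,0).repeat(2,1))
E
```

```text
clock: 3.22
tool_pos: [0.447, -0.1879, 0.3111]
orientation: [155.4, 89.2, -114.5]
force: [-0.8, 0.1, -0.2]
opening: 0.0008
3.225 p [ 0.447  -0.1879  0.3111] tipz 0.1331 y [-1.    -0.     0.006] x [-0.006 -0.013 -1.   ] F [-0.8  0.1 -0.2] q [  0.8   7.6 -30.6   0.9 -52.2  -1.4] op 0.0008
```

View pics/scene1.png

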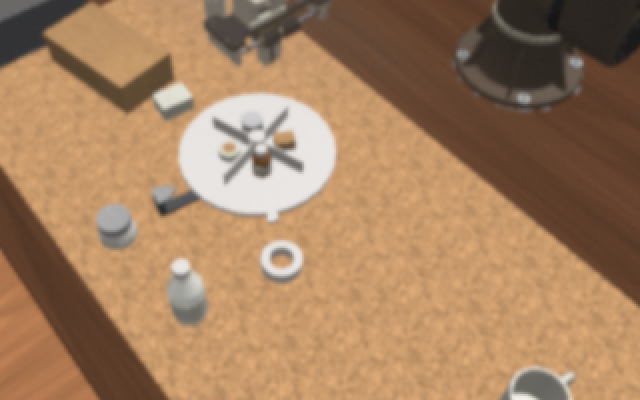

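View pics/top1.png

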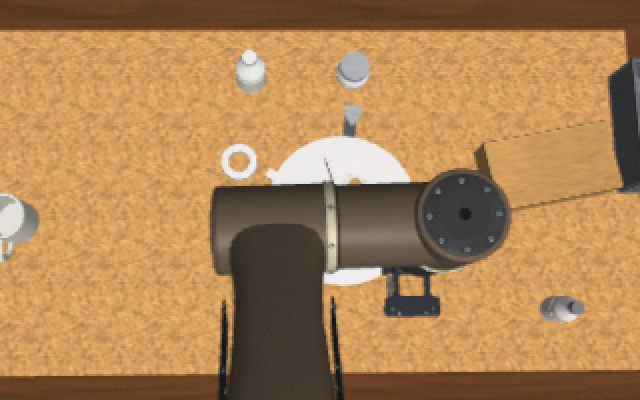

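```bash
python3 -m inch '[0.03,0,0.012,0,0.0,0,0, 0.03,0,0.004,0,0,0,0, 0.014,0,0,0,0,0,0, 0.003,0,0,0,0,0,0]'; python3 st.py
python3 - <<'E'
from h import *
from plant import ctrl
s=ctrl.snapshot("scene"); cv2.imwrite(f"pics/scene2.png",cv2.resize(s["color"][110:230,220:380,::-1],None,fx=5,fy=5,interpolation=cv2.INTER_CUBIC))
E
python3 st.py
```

```text
clock: 3.82
tool_pos: [0.4497, -0.1667, 0.2368]
orientation: [-162.5, 89.2, -72.0]
force: [0.3, -0.2, -0.4]
opening: 0.0002
3.825 p [ 0.4497 -0.1667  0.2368] tipz 0.0588 y [-1.    -0.009 -0.004] x [ 0.004 -0.013 -1.   ] F [ 0.3 -0.2 -0.4] q [  3.6  12.7 -36.6   1.2 -40.5  -4. ] op 0.0002
3.875 p [ 0.4498 -0.1668  0.2369] tipz 0.0589 y [-1.    -0.008 -0.004] x [ 0.005 -0.013 -1.   ] F [-1.1  0.8  0.1] q [  3.6  12.7 -36.6   1.2 -40.5  -4. ] op 0.0
```

View pics/scene2.png

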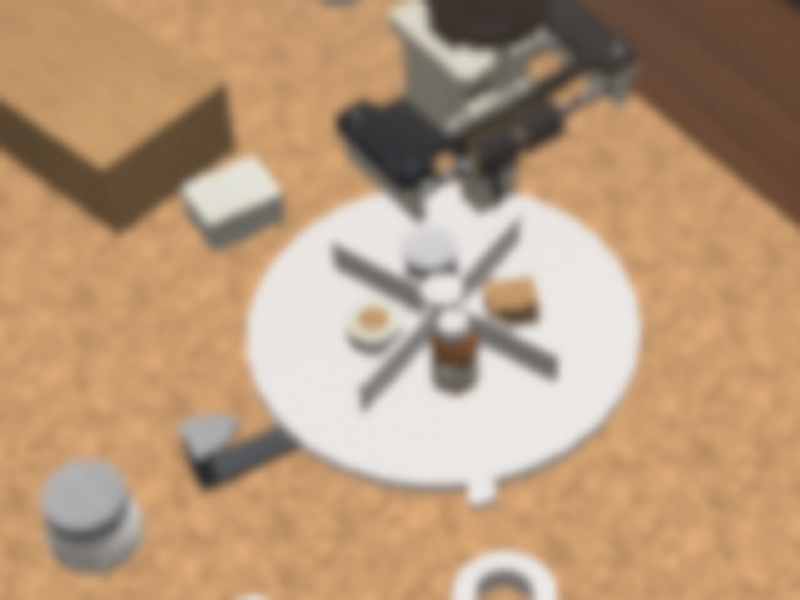

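Run:
```python
from h import *
t=dict(np.load("scene0.npz"))
for P in [(.4495,-.169,.059),(.4285,-.169,.059),(.4705,-.169,.059),(.4495,-.1785,.059),(.4495,-.1595,.059),(.4495,-.167,.125),(.4495+.096,-.167,.125),(.4495-.096,-.167,.125),(.45,-.135,.07),(.47,-.131,.07)]:
    print(P,((proj(t,P)[0]-[220,110])*5+2).round())
```

```text
(0.4495, -0.169, 0.059) [487. 200.]
(0.4285, -0.169, 0.059) [511. 186.]
(0.4705, -0.169, 0.059) [463. 214.]
(0.4495, -0.1785, 0.059) [479. 192.]
(0.4495, -0.1595, 0.059) [496. 208.]
(0.4495, -0.167, 0.125) [488. 131.]
(0.5455, -0.167, 0.125) [370. 197.]
(0.35350000000000004, -0.167, 0.125) [599.  69.]
(0.45, -0.135, 0.07) [517. 217.]
(0.47, -0.131, 0.07) [498. 234.]
```

```bash
python3 -m inch '[0,0,0.012,0,0,0,0, 0,0,0.012,0,0,0,0, 0,0,0.010,0,0,0,0, 0,0,0.022,0,0,0,0, 0,0,0.03,0,0,0,0, -0.04,0.01,0.012,0,0,0,0, -0.03,0.015,0,0,0,0,0]'; python3 st.py
cat > look.py <<'E'
import sys
from h import *
from plant import ctrl
n=int(sys.argv[1]); C=(.5355,-.1095)
for k in range(n):
    s=ctrl.snapshot("scene"); s['clk']=ctrl.get_obs()['clock']; np.savez(f"f_{s['clk']:.3f}.npz",**s)
    print(s['clk'])
cv2.imwrite(f"pics/l_{s['clk']:.2f}.png",cv2.resize(s["color"][110:230,220:380,::-1],None,fx=4,fy=4,interpolation=cv2.INTER_CUBIC))
E
python3 look.py 2; ls pics
```

```text
clock: 4.75
tool_pos: [0.4238, -0.061, 0.3084]
orientation: [-156.6, 89.1, -66.0]
force: [-0.3, -0.7, 0.2]
opening: 0.0002
4.75 p [ 0.4238 -0.061   0.3084] tipz 0.1304 y [-1.    -0.011 -0.006] x [ 0.006 -0.014 -1.   ] F [-0.3 -0.7  0.2] q [ 18.9   2.  -37.5   1.1 -50.5 -19. ] op 0.0002
4.8
4.85
l_4.85.png
r0.png
r1.png
r2.png
scene0.png
scene1.png
scene2.png
top0.png
top1.png
```

View pics/l_4.85.png

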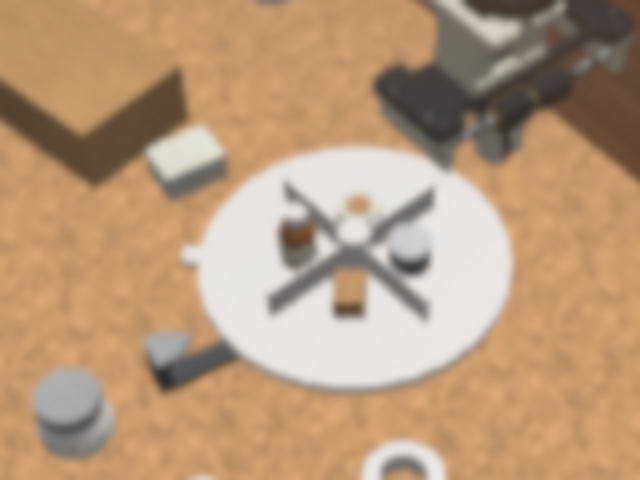

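```bash
cat >> h.py <<'E'
def tab_polar(s,C=(.5363,-.1070)):
    # brightness & saturation on ring r=.134...144 at z=.046, angle world deg
    th=np.radians(np.arange(0,360,.5)); rr=np.arange(.135,.1441,.0015)
    T,Rr=np.meshgrid(th,rr); P=np.stack([C[0]+Rr*np.cos(T),C[1]+Rr*np.sin(T),np.full(T.shape,.044)],-1).reshape(-1,3)
    uv=proj(s,P).astype(np.float32).reshape(T.shape+(2,)); im=cv2.remap(np.array(s["color"]),uv[...,0],uv[...,1],cv2.INTER_LINEAR).astype(float)
    w=im[...,2].mean(0)  # blue channel: high on white, low on cork
    return np.degrees(th),w
def tab(s):
    th,w=tab_polar(s); b=np.median(w); m=np.clip(w-b-25,0,None)
    k=np.argmax(cv2.GaussianBlur(np.r_[m,m,m].reshape(1,-1).astype(np.float32),(15,1),0)[0][720:1440])
    i=np.arange(k-16,k+17); ww=m[i%720]; return (th[k]+ (ww*(i-k)).sum()/ww.sum()*.5)%360, w[k]-b
E
python3 - <<'E'
from h import *
import glob
for f in ["scene0.npz"]+sorted(glob.glob("f_*.npz")):
    s=dict(np.load(f)); th,w=tab_polar(s); print(f,tab(s)); print(w[::8].astype(int))
print(tab(dict(np.load("top0.npz"))))
E
```

```text
scene0.npz (np.float64(62.800704292376516), np.float64(90.92857142857143))
[ 94  88  80 101 102 104 107 107 108 108 104 104 109 105 106 172 194 117
 109 106 106 108 107 108 109 107 110 110 109 107 106 107 108 107 105 106
 109 112 112 116 112 109 115 117 115 123 126 123 124 126 123 126 133 128
 130 129 129 131 128 129 128 129 122 123 128 123 127 123 119 120 114 112
 110 113 112 112 112 108 107 110 107 107 110 108 108 106 104 102 104 104]
f_4.800.npz (np.float64(325.9966646901868), np.float64(100.85714285714286))
[ 96  91  83 103 104 106 110 110 112 111 107 108 112 108 109 113 109 108
 111 109 108 111 110 111 112 109 112 112 112 110 108 109 110 110 108 109
 111 115 114 118 117 114 117 120 119 122 127 127 120 100  93 106 121 128
 133 131 135 131 130 132 133 129 128 124 126 127 127 124 121 123 116 117
 116 114 115 116 115 111 109 112 123 199 198 124 111 109 106 105 108 107]
f_4.850.npz (np.float64(317.24653194040076), np.float64(91.00000000000001))
[ 95  90  83 103 104 107 110 109 111 111 107 107 111 108 108 114 109 108
 111 109 108 111 110 111 112 110 112 113 112 110 108 110 110 110 107 109
 111 114 114 119 115 112 118 120 119 124 128 126 124 107 103 117 126 132
 133 130 131 134 130 132 131 131 125 126 131 126 130 124 122 123 117 115
 113 116 115 115 116 111 131 199 179 117 112 111 111 108 106 104 107 107]
(np.float64(62.4697851026014), np.float64(100.28571428571429))
```

```bash
python3 -m inch '[0,0.003,-0.026,0,0,0,0, 0.025,0,-0.02,0,0,0,0, 0.025,0,0,0,0,0,0, 0.016,0,0,0,0,0,0, 0,0,0,0,0,0,0]'; python3 st.py; python3 look.py 2;python3 st.py
python3 - <<'E'
from h import *
import glob
for f in sorted(glob.glob("f_*.npz"))[-2:]: print(f,tab(dict(np.load(f))))
E
```

```text
clock: 5.48
tool_pos: [0.4222, -0.1077, 0.2436]
orientation: [-124.4, 88.9, -33.7]
force: [-0.1, -0.0, 0.6]
opening: 0.0008
5.475 p [ 0.4222 -0.1077  0.2436] tipz 0.0656 y [-1.    -0.012 -0.016] x [ 0.016 -0.011 -1.   ] F [-0.1 -0.   0.6] q [ 12.2   8.  -41.7   1.3 -39.5 -12.5] op 0.0008
5.525
5.575
5.575 p [ 0.4228 -0.1076  0.2449] tipz 0.0669 y [-1.    -0.013 -0.019] x [ 0.019 -0.011 -1.   ] F [-0.3 -0.4  0.4] q [ 12.2   7.9 -41.6   1.3 -39.6 -12.5] op 0.0007
f_5.525.npz (np.float64(204.9892578125), np.float64(42.571428571428584))
f_5.575.npz (np.float64(nan), np.float64(-15.285714285714292))h.py:39: RuntimeWarning: invalid value encountered in scalar divide
  i=np.arange(k-16,k+17); ww=m[i%720]; return (th[k]+ (ww*(i-k)).sum()/ww.sum()*.5)%360, w[k]-b
```

```bash
python3 -m inch '[0,0.004,0,0,-0.5,0.8,0, 0,0,0,0,0,0,0]'; python3 st.py; python3 look.py 1;python3 st.py
python3 - <<'E'
from h import *
import glob
for f in sorted(glob.glob("f_*.npz"))[-1:]: print(f,tab(dict(np.load(f))))
E
```

```text
clock: 5.82
tool_pos: [0.419, -0.1072, 0.246]
orientation: [-100.0, 89.7, -9.2]
force: [-0.5, 0.3, -0.3]
opening: 0.0004
5.825 p [ 0.419  -0.1072  0.246 ] tipz 0.068 y [-1.    -0.013 -0.006] x [ 0.006 -0.001 -1.   ] F [-0.5  0.3 -0.3] q [ 12.    7.8 -41.2   0.2 -40.8 -11.4] op 0.0004
5.875
5.875 p [ 0.4192 -0.1073  0.2461] tipz 0.0681 y [-1.    -0.013 -0.006] x [ 0.006 -0.001 -1.   ] F [ 0.5 -0.6 -0. ] q [ 12.    7.7 -41.2   0.2 -40.7 -11.4] op 0.0002
f_5.875.npz (np.float64(155.17383283666808), np.float64(104.0))
```

```bash
python3 -m inch '[0.007,0,0,0,0,0,0]'; python3 st.py;  python3 look.py 1;python3 st.py;python3 -m inch '[0.006,0,0,0,0,0,0]'; python3 st.py;  python3 look.py 2;python3 st.py
python3 - <<'E'
from h import *
import glob
for f in sorted(glob.glob("f_*.npz"))[-3:]: print(f,tab(dict(np.load(f))))
E
```

```text
clock: 6.0
tool_pos: [0.4196, -0.1072, 0.2395]
orientation: [-96.2, 89.5, -5.4]
force: [-0.4, -0.4, -0.8]
opening: 0.0
6.0 p [ 0.4196 -0.1072  0.2395] tipz 0.0615 y [-1.    -0.013 -0.009] x [ 0.009 -0.001 -1.   ] F [-0.4 -0.4 -0.8] q [ 12.    8.4 -41.6   0.2 -39.6 -11.5] op 0.0
6.05
6.05 p [ 0.4191 -0.1073  0.2384] tipz 0.0604 y [-1.    -0.013 -0.007] x [ 0.007 -0.001 -1.   ] F [-0.2  0.  -0.1] q [ 12.    8.5 -41.7   0.2 -39.5 -11.5] op 0.0006
clock: 6.18
tool_pos: [0.4192, -0.1073, 0.2322]
orientation: [-98.1, 89.6, -7.4]
force: [-0.2, -0.2, -0.5]
opening: 0.0006
6.175 p [ 0.4192 -0.1073  0.2322] tipz 0.0542 y [-1.    -0.013 -0.007] x [ 0.007 -0.001 -1.   ] F [-0.2 -0.2 -0.5] q [ 12.    9.1 -42.1   0.2 -38.4 -11.5] op 0.0006
6.225
6.275
6.275 p [ 0.4188 -0.1073  0.2316] tipz 0.0536 y [-1.    -0.013 -0.005] x [ 0.005 -0.001 -1.   ] F [-0.1 -0.3 -0.6] q [ 12.    9.2 -42.1   0.2 -38.4 -11.5] op 0.0006
f_6.050.npz (np.float64(129.64561444470388), np.float64(101.78571428571428))
f_6.225.npz (np.float64(104.83578584846589), np.float64(99.14285714285714))
f_6.275.npz (np.float64(97.89323359401564), np.float64(94.42857142857142))
```

```bash
python3 -m inch '[0,0,0,0,0,0,0, 0,0,0,0,0,0,0, 0,0,0,0,0,0,0, 0,0,0,0,0,0,0, 0,0,0,0,0,0,0, 0,0,0,0,0,0,0]' >/dev/null; python3 st.py;  python3 look.py 1; python3 -m inch '[0,0,0,0,0,0,0, 0,0,0,0,0,0,0, 0,0,0,0,0,0,0, 0,0,0,0,0,0,0, 0,0,0,0,0,0,0, 0,0,0,0,0,0,0]'>/dev/null; python3 st.py;  python3 look.py 1
cat > fit.py <<'E'
from h import *
import glob
from scipy.optimize import least_squares
T=[];A=[]
for f in sorted(glob.glob("f_*.npz"),key=lambda x:float(x[2:-4])):
    a,q=tab(dict(np.load(f))); t=float(f[2:-4])-.05
    print(round(t,3),round(a,1),int(q) if q==q else q)
    if q==q and q>60: T.append(t);A.append(a)
T=np.array(T);A=np.array(A); t0=T[0]
def mod(p,t): return p[0]-p[1]*p[2]*(1-np.exp(-(t-t0)/p[2]))
# sequential unwrap w/ rough model
p0=[A[0],175,6.0]; un=A+360*np.round((mod(p0,T)-A)/360)
f=least_squares(lambda p:mod(p,T)-un,p0,loss='soft_l1'); p=f.x; print(p,'res',(mod(p,T)-un).round(1))
sx=np.arange(T[-1],T[-1]+14,.001); m=mod(p,sx); w=np.abs(np.gradient(m,.001))
for k in range(-1,-6,-1):
    for z in (-7.3,):
        i=np.where((m[:-1]>z+360*k)&(m[1:]<=z+360*k))[0]
        if len(i): print('pass',k,'t',sx[i[0]].round(3),'w',w[i[0]].round(1))
E
python3 fit.py
```

```text
7.025 p [ 0.4189 -0.1073  0.2316] tipz 0.0536 y [-1.    -0.013 -0.005] x [ 0.005 -0.001 -1.   ] F [ 1.1 -0.3  0.1] q [ 12.    9.2 -42.1   0.2 -38.5 -11.5] op 0.0004
7.075
7.825 p [ 0.4189 -0.1073  0.2316] tipz 0.0536 y [-1.    -0.013 -0.005] x [ 0.005 -0.001 -1.   ] F [-0.1  0.3  0.4] q [ 12.    9.2 -42.1   0.2 -38.5 -11.5] op 0.0002
7.875
4.75 326.0 100
4.8 317.2 91
5.475 205.0 42
5.525 nan -15
5.825 155.2 104
6.0 129.6 101
6.175 104.8 99
6.225 97.9 94
7.025 354.4 93
7.825 265.5 104
[326.03965218 173.78270913   6.17162654] res [ 0.   0.1 -0.6 -0.2  0.1  0.1  1.  -0.4]
pass -1 t 11.166 w 61.4h.py:39: RuntimeWarning: invalid value encountered in scalar divide
  i=np.arange(k-16,k+17); ww=m[i%720]; return (th[k]+ (ww*(i-k)).sum()/ww.sum()*.5)%360, w[k]-b
```

```bash
python3 -m inch '[0,0,0,0,0,0,0, 0,0,0,0,0,0,0, 0,0,0,0,0,0,0, 0,0,0,0,0,0,0, 0,0,0,0,0,0,0, 0,0,0,0,0,0,0, 0,0,0,0,0,0,0, 0,0,0,0,0,0,0]' >/dev/null;  python3 look.py 1; python3 -m inch '[0,0,0,0,0,0,0, 0,0,0,0,0,0,0, 0,0,0,0,0,0,0, 0,0,0,0,0,0,0, 0,0,0,0,0,0,0, 0,0,0,0,0,0,0]'>/dev/null; python3 st.py;  python3 look.py 2; python3 fit.py
python3 - <<'E'
from h import *
s=dict(np.load("f_7.075.npz")); im=rect(s,.5363,-.107,.2,.046,800)[:400]
cv2.imwrite("pics/a7.png",im[:,:,::-1])
E
```

```text
8.925
9.675 p [ 0.4189 -0.1073  0.2316] tipz 0.0536 y [-1.    -0.013 -0.005] x [ 0.005 -0.001 -1.   ] F [-0.   0.  -0.3] q [ 12.    9.2 -42.1   0.2 -38.5 -11.5] op 0.0003
9.725
9.775
4.75 326.0 100
4.8 317.2 91
5.475 205.0 42
5.525 nan -15
5.825 155.2 104
6.0 129.6 101
6.175 104.8 99
6.225 97.9 94
7.025 354.4 93
7.825 265.5 104
8.875 170.2 104
9.675 108.2 99
9.725 104.6 99
[326.45550087 176.48700451   5.61404709] res [ 0.5  0.4 -1.4 -1.  -0.5 -0.4  1.9  3.   0.6 -0.5 -0.5]
pass -1 t 11.512 w 52.9h.py:39: RuntimeWarning: invalid value encountered in scalar divide
  i=np.arange(k-16,k+17); ww=m[i%720]; return (th[k]+ (ww*(i-k)).sum()/ww.sum()*.5)%360, w[k]-b
```

View pics/a7.png

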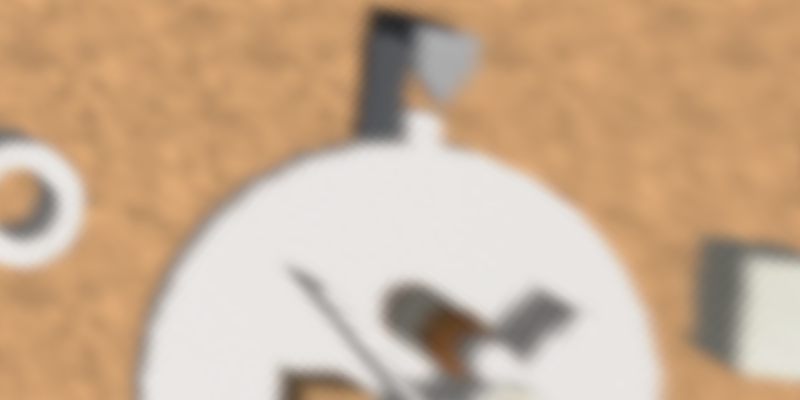

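```bash
cat > fit2.py <<'E'
from h import *
import glob,sys
from scipy.optimize import least_squares
T=[];A=[]
for f in sorted(glob.glob("f_*.npz"),key=lambda x:float(x[2:-4])):
    a,q=tab(dict(np.load(f))); t=float(f[2:-4])-.05
    if q==q and q>60: T.append(t);A.append(a)
T=np.array(T);A=np.array(A); t0=T[0]
def mod(p,t):
    a,w,tau,c=p; u=t-t0; return a-((w+c*tau)*tau*(1-np.exp(-u/tau))-c*tau*u)
p0=[A[0],175,5.6,0]; un=A+360*np.round((mod(p0,T)-A)/360)
f=least_squares(lambda p:mod(p,T)-un,p0,loss='soft_l1'); p=f.x; print(p,'res',(mod(p,T)-un).round(1))
sx=np.arange(T[-1],T[-1]+5,.001); m=mod(p,sx); w=-np.gradient(m,.001)
i=np.where((m[:-1]>-367.6)&(m[1:]<=-367.6))[0][0]
print('last',T[-1],A[-1],'pass t',sx[i].round(3),'w',w[i].round(1))
E
python3 fit2.py 2>/dev/null
```

```text
[326.02157665 172.52056142  14.26353093  12.97932713] res [ 0.   0.2 -0.5 -0.2 -0.   0.   0.7  0.4 -1.7  0.   0.3]
last 9.725 104.57547626735551 pass t 12.104 w 28.4
```

```bash
python3 -m inch '[0,0,0,0,0,0,0, 0,0,0,0,0,0,0, 0,0,0,0,0,0,0, 0,0,0,0,0,0,0]' >/dev/null;  python3 look.py 1; python3 -m inch '[0,0,0,0,0,0,0, 0,0,0,0,0,0,0, 0,0,0,0,0,0,0]'>/dev/null; python3 st.py;  python3 look.py 1; python3 fit.py 2>/dev/null|tail -9; python3 fit2.py 2>/dev/null
```

```text
10.325
10.7 p [ 0.4189 -0.1073  0.2316] tipz 0.0536 y [-1.    -0.013 -0.005] x [ 0.005 -0.001 -1.   ] F [ 0.4 -0.  -0.3] q [ 12.    9.2 -42.1   0.2 -38.5 -11.5] op 0.0003
10.75
7.025 354.4 93
7.825 265.5 104
8.875 170.2 104
9.675 108.2 99
9.725 104.6 99
10.275 67.4 93
10.7 41.4 92
[326.70978748 177.32173116   5.53307832] res [ 0.7  0.6 -1.7 -1.3 -0.9 -0.8  1.5  2.9  0.9  0.2  0.2 -0.3 -1.1]
pass -1 t 11.549 w 51.9
[326.17293538 174.45398323   7.63422855   5.52650089] res [ 0.2  0.2 -0.9 -0.5 -0.2 -0.1  1.5  2.  -0.5 -0.5 -0.4  0.   0.5]
last 10.7 41.39797284375597 pass t 11.668 w 45.3
```

```bash
python3 -m inch '[0.002,0,0,0,0,0,0, 0.001,0,0,0,0,0,0, 0,0,0,0,0,0,0]'>/dev/null; python3 st.py;  python3 look.py 1; python3 st.py; python3 fit.py 2>/dev/null|tail -5; python3 fit2.py 2>/dev/null
```

```text
11.125 p [ 0.4189 -0.1073  0.2284] tipz 0.0504 y [-1.    -0.013 -0.005] x [ 0.005 -0.001 -1.   ] F [0.5 0.1 0.1] q [ 12.    9.5 -42.3   0.2 -37.9 -11.5] op 0.0006
11.175
11.175 p [ 0.4189 -0.1073  0.2284] tipz 0.0504 y [-1.    -0.013 -0.005] x [ 0.005 -0.001 -1.   ] F [ 0.   0.1 -0. ] q [ 12.    9.5 -42.3   0.2 -37.9 -11.5] op 0.0006
10.275 67.4 93
10.7 41.4 92
11.125 17.7 87
[326.91107831 177.96047246   5.48109774] res [ 0.9  0.8 -2.  -1.6 -1.2 -1.1  1.2  2.5  0.8  0.4  0.5  0.1 -0.5 -1.3]
pass -1 t 11.567 w 51.3
[326.20148194 174.73652452   7.22357177   4.64562638] res [ 0.2  0.3 -0.9 -0.6 -0.2 -0.1  1.6  2.2 -0.2 -0.5 -0.4 -0.1  0.1  0.4]
last 11.125 17.653424930306652 pass t 11.641 w 46.7
```

```bash
python3 -m inch '[0,0,0,0,0,0,0, 0,0,0,0,0,0,0]'>/dev/null; python3 look.py 1; python3 st.py; python3 fit.py 2>/dev/null|tail -5; python3 fit2.py 2>/dev/null
```

```text
11.475
11.475 p [ 0.419  -0.1073  0.2284] tipz 0.0504 y [-1.    -0.013 -0.005] x [ 0.005 -0.001 -1.   ] F [-0.3  0.4 -0.8] q [ 12.    9.5 -42.3   0.2 -37.9 -11.5] op 0.0003
11.125 17.7 87
11.425 2.2 86
[327.11448797 178.56211708   5.43528823] res [ 1.1  1.  -2.2 -1.9 -1.6 -1.4  0.8  2.2  0.7  0.5  0.6  0.4 -0.  -0.7
 -1.4]
pass -1 t 11.582 w 50.8
[326.21809789 174.86495676   7.07300994   4.30503214] res [ 0.2  0.3 -1.  -0.6 -0.2 -0.1  1.7  2.3 -0.1 -0.4 -0.4 -0.2 -0.   0.1
  0.3]
last 11.424999999999999 2.172153491297966 pass t 11.632 w 47.1
```

```bash
python3 look.py 1; python3 -m inch '[0.008,0,0,0,0,0,0, 0.004,0,0,0,0,0,0]'; python3 st.py; python3 look.py 1; python3 st.py; python3 fit.py 2>/dev/null|grep -E "^1[12]"
```

```text
11.525
clock: 11.78
tool_pos: [0.4199, -0.1087, 0.2235]
orientation: [-146.7, 89.5, -55.6]
force: [-29.4, 1.9, 97.9]
opening: 0.0002
11.775 p [ 0.4199 -0.1087  0.2235] tipz 0.0455 y [-1.    -0.02  -0.005] x [ 0.005 -0.007 -1.   ] F [-29.4   1.9  97.9] q [ 12.   10.1 -42.7   0.8 -37.  -11.5] op 0.0002
11.825
11.825 p [ 0.4198 -0.1087  0.2236] tipz 0.0456 y [-1.    -0.02  -0.005] x [ 0.005 -0.007 -1.   ] F [-26.    1.3  82.5] q [ 12.   10.  -42.7   0.8 -37.  -11.5] op 0.0003
11.125 17.7 87
11.425 2.2 86
11.475 359.2 88
11.775 355.0 93
```

```bash
python3 -m inch '[0.0015,0,0,0,0,0,0]'; python3 st.py; python3 look.py 1; python3 st.py; python3 fit.py 2>/dev/null|grep -E "^1[12]"
python3 - <<'E'
from h import *
from plant import ctrl
s=ctrl.snapshot("top"); np.savez("top_b.npz",**s); print(tab(s),disc_fit(s))
im=rect(s,.5355,-.1095,.2,.046,800)[:400]; cv2.imwrite("pics/b_top.png",im[:,:,::-1])
s=ctrl.snapshot("scene"); np.savez("scene_b.npz",**s)
im=rect(s,.5363,-.107,.2,.046,800)[:400]; cv2.imwrite("pics/b_sc.png",im[:,:,::-1])
E
```

```text
clock: 11.95
tool_pos: [0.4196, -0.1092, 0.2244]
orientation: [-142.0, 89.4, -50.8]
force: [-3.6, -0.2, 8.1]
opening: 0.0002
11.95 p [ 0.4196 -0.1092  0.2244] tipz 0.0464 y [-1.    -0.021 -0.006] x [ 0.007 -0.008 -1.   ] F [-3.6 -0.2  8.1] q [ 11.9   9.9 -42.8   0.9 -37.  -11.5] op 0.0002
12.0
12.0 p [ 0.4196 -0.1092  0.2241] tipz 0.0461 y [-1.    -0.021 -0.006] x [ 0.007 -0.008 -1.   ] F [-10.5   0.3  36.2] q [ 11.9  10.  -42.8   0.9 -37.  -11.5] op 0.0006
11.125 17.7 87
11.425 2.2 86
11.475 359.2 88
11.775 355.0 93
11.95 354.9 95
(np.float64(354.55369400814425), np.float64(128.71428571428572)) (array([ 0.53524487, -0.10982111,  0.12969369]), 450)
```

View pics/b_top.png

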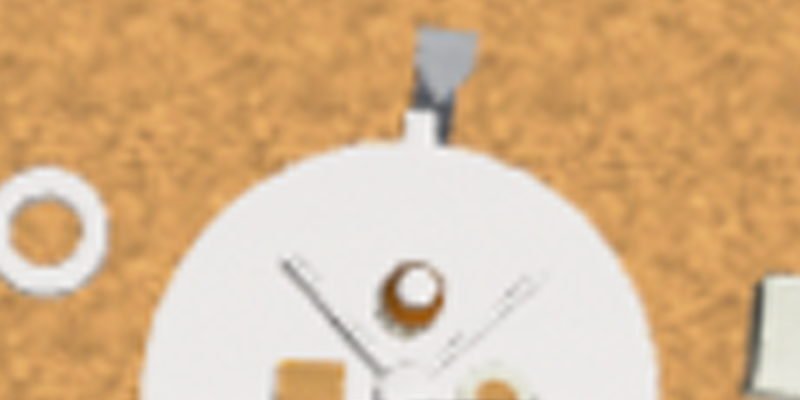

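View pics/b_sc.png

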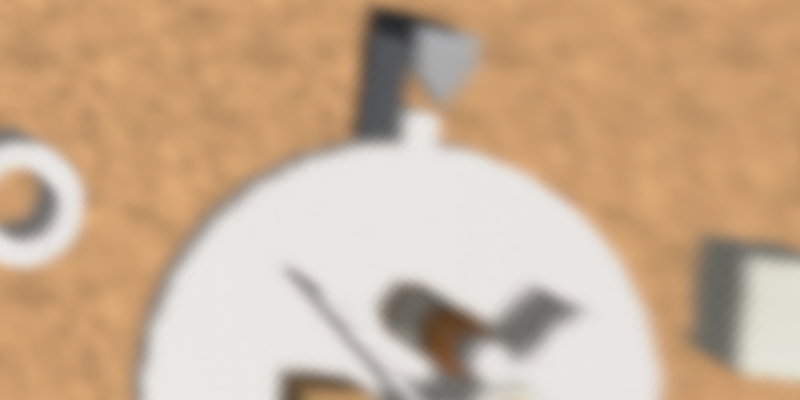

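```bash
python3 -m inch '[-0.035,0,0,0,0,0,0, -0.035,0,0,0,0,0,0, 0,-0.014,-0.03,1,-0.4,0.4,0, 0,-0.014,-0.03,0,0,0,0, 0,-0.013,-0.025,0,0,0,0, 0,0,0,0,0,0,0]'; python3 st.py; python3 look.py 1; python3 fit.py 2>/dev/null|grep -E "^1[12]"; ls pics | grep l_12
```

```text
clock: 12.85
tool_pos: [0.4625, -0.1954, 0.2961]
orientation: [-145.8, 89.9, -55.6]
force: [-0.4, -0.0, 0.7]
opening: 0.0008
12.85 p [ 0.4625 -0.1954  0.2961] tipz 0.1181 y [-1.    -0.005 -0.001] x [ 0.001 -0.001 -1.   ] F [-0.4 -0.   0.7] q [ -0.4  10.2 -29.4   0.1 -50.4   0.6] op 0.0008
12.9
11.125 17.7 87
11.425 2.2 86
11.475 359.2 88
11.775 355.0 93
11.95 354.9 95
12.85 351.0 89
l_12.00.png
l_12.90.png
```

```bash
python3 -m inch '[0.03,0,0,0,0,0,0, 0.025,0,0,0,0,0,0, 0.004,0,0,0,0,0,0]'; python3 st.py; python3 look.py 1; python3 st.py; python3 fit.py 2>/dev/null|grep -E "^1[123]"; ls pics | grep l_1
```

```text
clock: 13.28
tool_pos: [0.461, -0.1936, 0.2356]
orientation: [-125.5, 89.9, -35.2]
force: [0.3, 0.5, 0.5]
opening: 0.0005
13.275 p [ 0.461  -0.1936  0.2356] tipz 0.0576 y [-1.    -0.005 -0.001] x [ 0.001 -0.001 -1.   ] F [0.3 0.5 0.5] q [ -0.2  14.6 -33.5   0.1 -41.8   0.5] op 0.0005
13.325
13.325 p [ 0.4613 -0.1936  0.2359] tipz 0.0579 y [-1.    -0.006 -0.002] x [ 0.002 -0.001 -1.   ] F [ 0.3  0.6 -1.2] q [ -0.2  14.6 -33.5   0.1 -41.8   0.5] op 0.0005
11.125 17.7 87
11.425 2.2 86
11.475 359.2 88
11.775 355.0 93
11.95 354.9 95
12.85 351.0 89
13.275 349.8 92
l_10.32.png
l_10.75.png
l_11.18.png
l_11.47.png
l_11.53.png
l_11.82.png
l_12.00.png
l_12.90.png
l_13.32.png
```

```bash
python3 -m inch '[0,0,0.012,0,0,0,0, 0,0,0.012,0,0,0,0, 0,0,0.012,0,0,0,0, 0,0,0.022,0,0,0,0, 0,0,0.032,0,0,0,0, -0.04,0.012,0.012,0,0,0,0, -0.03,0.02,0,0,0,0,0]'; python3 st.py; mkdir -p old; mv f_*.npz old/; python3 look.py 2; python3 fit.py 2>/dev/null|grep -E "^1"
```

```text
clock: 14.2
tool_pos: [0.4286, -0.0841, 0.3092]
orientation: [-114.7, 89.8, -24.2]
force: [0.1, 0.2, 0.1]
opening: 0.0006
14.2 p [ 0.4286 -0.0841  0.3092] tipz 0.1312 y [-1.    -0.008 -0.004] x [ 0.004 -0.002 -1.   ] F [0.1 0.2 0.1] q [ 15.    2.9 -36.    0.2 -50.9 -14.7] op 0.0006
14.25
14.3
14.2 219.3 102
14.25 203.4 78
```

```bash
python3 -m inch '[0.02,0.011,-0.024,0,0,0,0, 0.03,0,0,0,0,0,0, 0.02,0,0,0,0,0,0, 0,0,0,0,0,0,0]'; python3 st.py; python3 look.py 3; python3 st.py; python3 fit.py 2>/dev/null|grep -E "^1"
```

```text
clock: 14.8
tool_pos: [0.4182, -0.1072, 0.2408]
orientation: [-85.7, 89.1, 4.8]
force: [-0.2, -0.6, 0.5]
opening: 0.0
14.8 p [ 0.4182 -0.1072  0.2408] tipz 0.0628 y [-1.    -0.01  -0.016] x [ 0.016  0.001 -1.   ] F [-0.2 -0.6  0.5] q [ 12.1   8.  -41.8   0.2 -39.3 -11.6] op 0.0
14.85
14.9
14.95
14.95 p [ 0.4191 -0.1072  0.2425] tipz 0.0645 y [-1.    -0.01  -0.019] x [ 0.019  0.002 -1.   ] F [-0.1  0.8  0.5] q [ 12.    7.9 -41.7   0.2 -39.4 -11.6] op 0.0004
14.2 219.3 102
14.25 203.4 78
14.8 55.1 82
14.85 42.3 92
14.9 29.2 87
```

```bash
python3 -m inch '[0.005,0,0,0,0,0.8,0, 0.004,0,0,0,0,0,0, 0,0,0,0,0,0,0, 0,0,0,0,0,0,0]'>/dev/null; python3 st.py; python3 look.py 1; python3 st.py; python3 fit.py 2>/dev/null|grep -E "^1"
```

```text
15.45 p [ 0.42   -0.1068  0.2345] tipz 0.0565 y [-1.    -0.011 -0.008] x [ 0.008  0.002 -1.   ] F [0.2 0.1 0.2] q [ 12.    8.9 -41.7  -0.1 -38.9 -11.3] op 0.0002
15.5
15.5 p [ 0.42   -0.1068  0.2345] tipz 0.0565 y [-1.    -0.011 -0.008] x [ 0.008  0.002 -1.   ] F [-0.6 -0.4  0.4] q [ 12.    8.9 -41.7  -0.1 -38.9 -11.3] op 0.0003
14.2 219.3 102
14.25 203.4 78
14.8 55.1 82
14.85 42.3 92
14.9 29.2 87
15.45 253.8 104
```

```bash
python3 -m inch '[0.003,0.002,0,0,0,0.3,0, 0.002,0,0,0,0,0,0, 0,0,0,0,0,0,0, 0,0,0,0,0,0,0]'>/dev/null; python3 st.py; python3 look.py 1; python3 -m inch '[0,0,0,0,0,0,0, 0,0,0,0,0,0,0, 0,0,0,0,0,0,0, 0,0,0,0,0,0,0]'>/dev/null; python3 look.py 1;python3 -m inch '[0,0,0,0,0,0,0, 0,0,0,0,0,0,0, 0,0,0,0,0,0,0, 0,0,0,0,0,0,0, 0,0,0,0,0,0,0, 0,0,0,0,0,0,0]'>/dev/null; python3 look.py 1; python3 st.py; sed -i 's/p0=\[A\[0\],175/p0=[A[0],270/' fit.py fit2.py; python3 fit.py 2>/dev/null; python3 fit2.py
```

```text
16.0 p [ 0.4178 -0.1069  0.2292] tipz 0.0512 y [-1.    -0.011 -0.002] x [ 0.002  0.002 -1.   ] F [1.  0.9 0.3] q [ 12.    9.4 -42.2  -0.2 -38.3 -11.3] op 0.0005
16.05
16.6
17.4
17.4 p [ 0.4178 -0.1069  0.2293] tipz 0.0513 y [-1.    -0.011 -0.002] x [ 0.002  0.002 -1.   ] F [-0.3  0.7  0.4] q [ 12.    9.4 -42.2  -0.2 -38.3 -11.3] op 0.0005
14.2 219.3 102
14.25 203.4 78
14.8 55.1 82
14.85 42.3 92
14.9 29.2 87
15.45 253.8 104
16.0 132.3 101
16.55 18.3 87
17.35 235.4 31
[218.59235707 285.94064888   6.2486968 ] res [-0.7  0.9 -0.1 -0.2  0.   0.9 -0.9  0.2]
pass -1 t 16.682 w 192.2
pass -2 t 18.909 w 134.6
pass -3 t 22.401 w 77.0
[218.69880568 287.01992346   4.42951601 -15.80276559] res [-0.6  1.  -0.2 -0.3 -0.   1.1 -0.6  0.1]
last 16.55 18.290104796453043 pass t 16.682 w 193.9
```

```bash
python3 -m inch '[0.0015,0,0,0,0,0,0, 0.0005,0,0,0,0,0,0, 0,0,0,0,0,0,0, 0,0,0,0,0,0,0, 0,0,0,0,0,0,0, 0,0,0,0,0,0,0]'>/dev/null; python3 st.py; python3 look.py 1; python3 -m inch '[0,0,0,0,0,0,0, 0,0,0,0,0,0,0, 0,0,0,0,0,0,0, 0,0,0,0,0,0,0, 0,0,0,0,0,0,0, 0,0,0,0,0,0,0]'>/dev/null; python3 look.py 1;python3 -m inch '[0,0,0,0,0,0,0, 0,0,0,0,0,0,0, 0,0,0,0,0,0,0, 0,0,0,0,0,0,0, 0,0,0,0,0,0,0, 0,0,0,0,0,0,0]'>/dev/null; python3 look.py 1; python3 st.py;python3 fit.py 2>/dev/null; python3 fit2.py
```

```text
18.15 p [ 0.4179 -0.1069  0.2272] tipz 0.0492 y [-1.    -0.011 -0.002] x [ 0.002  0.002 -1.   ] F [ 1.  -0.4  0.2] q [ 12.    9.6 -42.3  -0.2 -38.  -11.3] op 0.0002
18.2
19.0
19.8
19.8 p [ 0.4179 -0.1069  0.2272] tipz 0.0492 y [-1.    -0.011 -0.002] x [ 0.002  0.002 -1.   ] F [-0.1  0.3  0.6] q [ 12.    9.6 -42.3  -0.2 -38.  -11.3] op 0.0005
14.2 219.3 102
14.25 203.4 78
14.8 55.1 82
14.85 42.3 92
14.9 29.2 87
15.45 253.8 104
16.0 132.3 101
16.55 18.3 87
17.35 235.4 31
18.15 105.7 98
18.95 352.7 91
19.75 256.6 107
[219.17772509 287.93130087   6.01025603] res [-0.1  1.4 -0.4 -0.5 -0.3  0.5 -1.   0.9 -0.1  1.1 -0.7]
pass -3 t 22.652 w 70.6
[218.71242058 286.29558899   6.76688041   3.51903667] res [-0.6  1.  -0.2 -0.3 -0.1  0.8 -0.8  0.7 -0.8  0.7 -0.2]Traceback (most recent call last):
  File "fit2.py", line 14, in <module>
    i=np.where((m[:-1]>-367.6)&(m[1:]<=-367.6))[0][0]
      ~~~~~~~~~~~~~~~~~~~~~~~~~~~~~~~~~~~~~~~~~~~~^^^
IndexError: index 0 is out of bounds for axis 0 with size 0
```

```bash
python3 - <<'E'
from h import *
s=dict(np.load("f_19.000.npz")); im=rect(s,.5363,-.107,.2,.046,800)[:400]
cv2.imwrite("pics/a19.png",im[:,:,::-1])
# arrow principal direction from grey pixels in top0 rect
s=dict(np.load("top0.npz"))
for nm,C in(("top0",(.5354,-.1096)),("scene0",(.5363,-.107))):
    s=dict(np.load(nm+".npz")); im=rect(s,C[0],C[1],.2,.046,800).astype(int)
    m=(abs(im[...,0]-im[...,2])<25)&(im.sum(-1)>330); m[:15]=0;m[112:]=0; m[:,:405]=0; m[:,495:]=0
    v,u=np.nonzero(m); print(nm,len(v),np.degrees(np.arctan2(-(u.mean()-399.5),399.5-v.mean())))
E
sed -i 's/-367.6/-1087.6/g' fit2.py
```

```text
top0 3178 -7.423066289974936
scene0 3184 -6.896737825698456
```

View pics/a19.png

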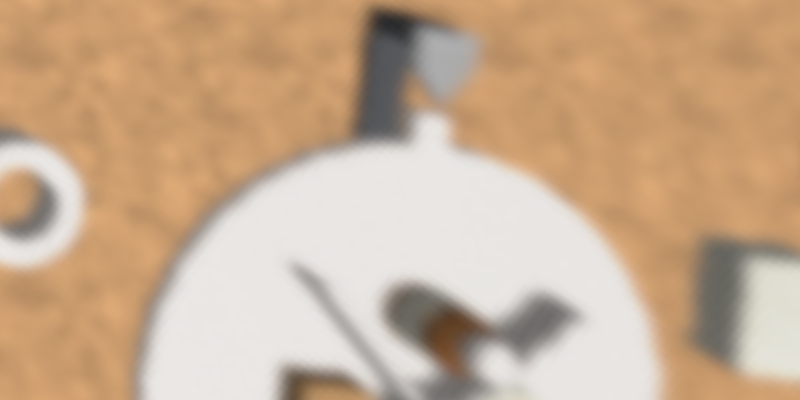

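```bash
python3 -m inch '[0.0005,0,0,0,0,0,0, 0,0,0,0,0,0,0, 0,0,0,0,0,0,0, 0,0,0,0,0,0,0, 0,0,0,0,0,0,0, 0,0,0,0,0,0,0]'>/dev/null; python3 st.py; python3 look.py 1; python3 -m inch '[0,0,0,0,0,0,0, 0,0,0,0,0,0,0, 0,0,0,0,0,0,0, 0,0,0,0,0,0,0, 0,0,0,0,0,0,0, 0,0,0,0,0,0,0]'>/dev/null; python3 look.py 1; python3 st.py;python3 fit.py 2>/dev/null; python3 fit2.py
```

```text
20.55 p [ 0.4179 -0.1069  0.2266] tipz 0.0486 y [-1.    -0.011 -0.002] x [ 0.002  0.002 -1.   ] F [-0.4 -0.4 -0.2] q [ 12.    9.6 -42.3  -0.2 -37.9 -11.3] op 0.0009
20.6
21.4
21.4 p [ 0.4179 -0.1069  0.2267] tipz 0.0487 y [-1.    -0.011 -0.002] x [ 0.002  0.002 -1.   ] F [-1.  -0.5 -0.3] q [ 12.    9.6 -42.3  -0.2 -37.9 -11.3] op 0.0003
14.2 219.3 102
14.25 203.4 78
14.8 55.1 82
14.85 42.3 92
14.9 29.2 87
15.45 253.8 104
16.0 132.3 101
16.55 18.3 87
17.35 235.4 31
18.15 105.7 98
18.95 352.7 91
19.75 256.6 107
20.55 174.8 102
21.35 103.8 98
[220.04651585 289.98120047   5.87497152] res [ 0.7  2.2 -0.5 -0.7 -0.5 -0.2 -1.8  0.1  0.5  2.7  2.1 -0.4 -2.9]
pass -3 t 22.767 w 67.5
[218.49463313 285.45761741   7.37329716   5.90537904] res [-0.8  0.9 -0.1 -0.2  0.1  0.9 -0.9  0.5 -1.3  0.6  0.5 -0.4  0. ]
last 21.349999999999998 103.82084006462036 pass t 22.979 w 56.5
```

```bash
sed -i 's/-1087.6/-1088.0/g' fit2.py; python3 -m inch '[0,0,0,0,0,0,0, 0,0,0,0,0,0,0, 0,0,0,0,0,0,0, 0,0,0,0,0,0,0]'>/dev/null; python3 look.py 1;  python3 -m inch '[0,0,0,0,0,0,0, 0,0,0,0,0,0,0, 0,0,0,0,0,0,0]'>/dev/null; python3 look.py 1; python3 st.py;python3 fit.py 2>/dev/null|grep "^2"; python3 fit2.py
```

```text
21.95
22.375
22.375 p [ 0.4179 -0.1069  0.2266] tipz 0.0486 y [-1.    -0.011 -0.002] x [ 0.002  0.002 -1.   ] F [-0.5  0.5 -0. ] q [ 12.    9.6 -42.3  -0.2 -37.9 -11.3] op 0.0003
20.55 174.8 102
21.35 103.8 98
21.9 60.4 95
22.325 29.5 87
[218.75975319 286.26341457   7.00654002   4.65737577] res [-0.6  1.1 -0.2 -0.3 -0.1  0.7 -1.   0.5 -0.9  1.   0.8 -0.5 -0.8 -0.2
  0.7]
last 22.325 29.53555066886568 pass t 22.93 w 59.1
```

```bash
python3 -m inch '[0,0,0,0,0,0,0, 0,0,0,0,0,0,0]'>/dev/null; python3 look.py 1;python3 fit.py 2>/dev/null|grep "^2"; python3 fit2.py
```

```text
22.675
20.55 174.8 102
21.35 103.8 98
21.9 60.4 95
22.325 29.5 87
22.625 9.6 90
[218.84876103 286.52912818   6.90678726   4.30870127] res [-0.5  1.2 -0.2 -0.3 -0.1  0.6 -1.1  0.5 -0.8  1.2  0.9 -0.4 -0.9 -0.5
  0.3  0.5]
last 22.625 9.607323943661973 pass t 22.918 w 59.8
```

```bash
python3 look.py 3;python3 fit.py 2>/dev/null|grep "^22"; python3 fit2.py|tail -1; python3 st.py
```

```text
22.725
22.775
22.825
22.325 29.5 87
22.625 9.6 90
22.675 6.6 88
22.725 3.0 86
22.775 360.0 86
last 22.775 359.97790441911616 pass t 22.91 w 60.2
22.825 p [ 0.4179 -0.1069  0.2266] tipz 0.0486 y [-1.    -0.011 -0.002] x [ 0.002  0.002 -1.   ] F [0.3 0.3 0. ] q [ 12.    9.6 -42.3  -0.2 -37.9 -11.3] op 0.0004
```

```bash
python3 look.py 1; python3 -m inch '[0.0045,0,0,0,0,0,0]'; python3 st.py; python3 look.py 2; python3 st.py; python3 fit.py 2>/dev/null|grep -E "^2[23]"
```

```text
22.875
clock: 23.0
tool_pos: [0.4183, -0.1071, 0.2236]
orientation: [-70.4, 89.8, 20.3]
force: [-21.7, 1.1, 81.4]
opening: 0.0006
23.0 p [ 0.4183 -0.1071  0.2236] tipz 0.0456 y [-1.    -0.012 -0.003] x [ 0.003  0.001 -1.   ] F [-21.7   1.1  81.4] q [ 12.   10.  -42.5  -0.  -37.4 -11.3] op 0.0006
23.05
23.1
23.1 p [ 0.4183 -0.1072  0.2241] tipz 0.0461 y [-1.    -0.013 -0.003] x [ 0.003  0.001 -1.   ] F [-9.6  0.4 34.5] q [ 12.    9.9 -42.5  -0.  -37.4 -11.3] op 0.0003
22.325 29.5 87
22.625 9.6 90
22.675 6.6 88
22.725 3.0 86
22.775 360.0 86
22.825 356.6 92
23.0 349.7 92
23.05 349.8 93
```

Run:
```python
from h import *
from plant import ctrl
s=ctrl.snapshot("top"); print(tab(s),disc_fit(s)); np.savez("top_c.npz",**s)
a=rect(s,.5354,-.1096,.2,.046,800)[:400,200:600]
cv2.imwrite("pics/c_top_full.png",s["color"][:,:,::-1])
s=ctrl.snapshot("scene"); np.savez("scene_c.npz",**s); print(tab(s))
b=rect(s,.5363,-.107,.2,.046,800)[:400,200:600]
cv2.imwrite("pics/c.png",np.hstack([a,b])[:,:,::-1])
print(ctrl.get_obs()['force'])
```

```text
(np.float64(348.911467486819), np.float64(126.71428571428571)) (array([ 0.53541851, -0.10981212,  0.12961324]), 448)
(np.float64(349.7764590398001), np.float64(93.42857142857144))
[-9.71143186 -0.77808308 32.87602729]
```

View pics/c.png

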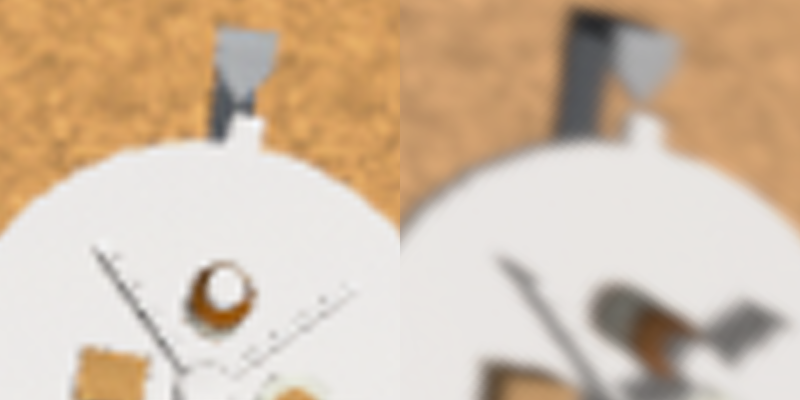

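Run:
```python
from h import *
from plant import ctrl
a=dict(np.load("scene0.npz")); 
for _ in range(4): s=ctrl.snapshot("scene")
print(tab(s),ctrl.get_obs()['force'],ctrl.get_obs()['clock'])
d=cv2.absdiff(a["color"],s["color"]).max(-1)>60; n,l,st,c=cv2.connectedComponentsWithStats(d.astype(np.uint8)); print([x.tolist() for x in st[1:] if x[4]>15])
ctrl.close_job()
```

```text
(np.float64(349.71427255985265), np.float64(92.57142857142857)) [-9.71579409  0.49984317 33.65790252] 23.4
[[497, 0, 17, 20, 124], [538, 0, 54, 50, 842], [404, 2, 50, 45, 779], [469, 36, 20, 29, 257], [380, 56, 13, 11, 56], [482, 61, 48, 53, 786], [428, 109, 7, 6, 18], [307, 110, 47, 53, 1173], [287, 159, 24, 10, 80], [313, 161, 13, 8, 38], [283, 165, 19, 18, 125], [320, 168, 8, 6, 30], [308, 171, 9, 5, 25], [292, 175, 40, 16, 201], [323, 174, 12, 6, 44], [315, 180, 6, 8, 34], [268, 189, 5, 4, 18], [626, 190, 14, 38, 272], [314, 206, 5, 5, 18], [607, 208, 13, 11, 35], [589, 211, 22, 25, 58], [576, 215, 11, 13, 66], [623, 215, 17, 25, 127], [616, 223, 16, 16, 94], [591, 225, 6, 8, 16], [580, 233, 13, 9, 32], [613, 238, 27, 31, 66], [624, 242, 16, 16, 82], [617, 266, 13, 15, 89], [634, 272, 6, 7, 18]]
the job is handed in; nothing more can be done
```

The carousel is stopped with its tab about 2° (4–5 mm at the rim) past the arrow, and I handed the job in at 23.4 s with the fingertip still holding it. How much misalignment is allowed was not stated, so this may or may not count as lined up.

- **First try:** I flicked it to about 3 rad/s, let the tab pass the arrow, and braked it on a later pass. It stopped about 2.8° short of the arrow.
- **Second try:** I did not nudge it into place. I lifted the finger, and the carousel crept about 5° on its own. I then flicked it again, to about 4.5–5 rad/s, faster than the 2–4 rad/s you describe. The tab passed the arrow freely three times. I braked it from above on the next pass, while it was still turning at about 60°/s.

**Last checks**
- **Alignment:** the two cameras disagree slightly. The top camera puts the tab 2.3° past the arrow, the scene camera 1.3–1.9°. The arrow tip points within the tab's width but not at its centre.
- **Holding:** the tab angle stayed the same, within 0.1°, over the last 0.35 s, under a steady downward press of about 33 N.
- **Forces:** the highest wrist forces I read were about 102 N on the first brake and 84 N on the second. I only read force at the end of moves, so a short higher peak is possible. I commanded no contact by the gripper's body.
- **Other objects:** comparing the scene picture with the first one, the differences lay on the arm and the carousel. None was on the loose items, so they look unmoved.

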